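# Zero the grain mill and set it five clicks coarse

### The job

The grain mill for the baby's rice porridge has been washed and put back together, so its old setting means nothing. Turn its winged collar clockwise (seen from above) until you feel the burrs meet, without forcing it, then turn it back counter-clockwise exactly five clicks and leave it resting in that fifth click. Leave the hopper and the things on the drying stand where they are.

Things in the scene. Friction and masses are not known exactly. Their poses are not given: they have to be found in the camera images.
- mill: Grain mill, fixed: round white housing, 142 mm wide at the foot, 112 mm at its flat top, 150 mm high. Origin: centre of its underside, on the shelf; z up. A catch bin on its -x side reaches 85 mm out and 72 mm up. The collar turns about the mill's z axis.
- collar (a point): On the collar's axis, 171 mm up, half-way up its wings; does not turn. Dark hub 88 mm across, 152 to 186 mm up; three equal upright wings 120 degrees apart, 10 mm thick, 156 to 186 mm up, reach 80 mm from the axis; push them 50 to 78 mm out, either side. The collar's angle is drawn afresh and not given: find a wing by touch or eye. Starts 3 to 9 clicks coarse of burr contact, can go to 15.
- throat (a point): Centre of the collar's open top, on its axis, 186 mm up. Feel of a click (every 12 degrees): the collar sits firm in a notch, about 9 N at 65 mm from the axis frees it, that push fades to nothing over 6 degrees, then it jumps the last 6 degrees into the next notch by itself, so a following fingertip feels nothing for about 6 degrees. Let go before the jump, it springs back to the old notch.
- burr (a point): Centre of the ring burr in the collar: 170.00 mm above the mill's origin at burr contact, 0.033 mm more per click coarse (counter-clockwise): too little to see or measure, so count. Clockwise past the contact notch there is no click: from 1 degree on the push climbs about 5 N per mm (65 mm out) without a drop; 15 to 22 N is plainly the stop, 35 N is forcing. Let go, it rests in that notch: zero.
- hopper: The mill's clear plastic hopper, loose, standing mouth down on the shelf beyond the mill: 124 mm wide at the foot, 78 mm at the top, 119 mm high. Origin: centre of its underside.
- stand: Round white drying stand with slotted spokes, fixed, 272 mm across; its spokes' top lies 30 mm above the shelf; a pink scoop lies on it. Origin: centre of its underside. It stands to the left or the right of the mill; a white sterilizer box (190 by 260 by 190 mm high, fixed) stands on the other side.
- bottle_a: Amber plastic feeding bottle, loose, standing mouth down on the stand, 66 mm wide, 152 mm high. Origin: centre of its underside.
- bottle_b: A second bottle like bottle_a, also mouth down on the stand.
- sippy_cup: Stainless steel sippy cup with green lid and two handles, loose, upright on the stand, 78 mm wide (122 mm over its handles), 120 mm high. Origin: centre of its underside.
Not all that is in view belongs to the job. Leave any black or green look-alike of the bottle_b alone.

How it is judged:
On the way:
1. the collar has been turned clockwise until the burrs meet (within 0.4 click) (z of burr in the frame of mill below 0.170013 m), for 0.1 s.
At the end, for the whole second after the job is handed in: After the burrs have met, the collar rests in the fifth click counter-clockwise from there (the burr 0.167 mm above contact, within 0.4 click, 0.013 mm), and the hopper, both bottles and the sippy cup stand upright within 30 mm of where they were (z of burr in the frame of mill between 0.170153 and 0.17018 m and distance of each of hopper, bottle_a, bottle_b, sippy_cup from where it was at the start of the episode below 0.03 m and angle between each of hopper, bottle_a, bottle_b, sippy_cup's own z axis and vertical below 0.2 rad); the robot touches nothing.
It fails at once if the burrs are forced together: the collar is driven more than 0.6 click (7 degrees) clockwise past the notch where they meet, which takes about 35 N at mid-wing (z of burr in the frame of mill below 0.16998 m).
It fails at once if the hopper, a bottle or the sippy cup is knocked over (angle between any of hopper, bottle_a, bottle_b, sippy_cup's own z axis and vertical above 0.5 rad).
It also fails if it takes over 67 s, if anything falls off the work surface, if the arm or the gripper's body presses on something with over 40 N, if the wrist force passes 120 N, or if a joint passes its speed limit or range.

### The arm

A 6-joint arm with a two-finger parallel gripper is mounted at the origin on the work surface. World frame = base frame: x ahead of the robot, y to its left, z up, the work surface at z = 0. Lengths are in m, angles in rad, forces in N, time in s.
With the tool pointing down it reaches from about 0.275 to 1 m from the base axis. Payload 8.4 kg.
Tool frame: the origin (TCP) lies between the finger pads; the fingertips stand manip.nose_length ahead of it and the grasp point (between the pads) lies 8 mm behind it (manip.nose_length is the distance from the TCP to the fingertips, in m); z points along the fingers, y is the line along which they close (so a half turn about z gives the same grasp; the last joint's range is limited). The gripper opens to 85 mm and grips with 20 to 120 N. Pads are 22 mm wide; open, the fingers measure 114 mm over their backs; the gripper's body (76 mm by 85 mm) begins 54 mm behind the grasp point. The pads swing forward as they close: fully open they stand 13 mm farther back than shut.
Start: joints at [1.152, 0.353, 1.633, -0, 1.155, -0.002], TCP at [0.253, 0.571, 0.242] pointing down, gripper open.
Joint ranges: [-2.63, 2.63], [-0.92, 2.1], [0.06, 2.66], [-1.3, 4.44], [0, 2.69], [-3.02, 3.02]. Speed limits (rad/s): [2.22, 2.22, 2.79, 3.14, 3.14, 3.14].

### API

Orientations are given as a rotation vector (axis times angle).
In Python, from cell import manip gives the robot as it stands.
- The arm moves only by the shell command python3 -m handwheel 'ROWS'. ROWS is JSON, a list of rows, each a list of 3 entries, a list of its own where there are three numbers: the shift along the tool's x, y, z in mm, then the turn about the tool's z in units of 8 degrees (1.0 is 8 degrees), then the finger opening in mm, from 0 to 85.4. In form: [[[x, y, z], turn, gripper], ...]. A call has 1 to 10 rows; each row is the pose to reach, as a shift and turn from the pose commanded when the call began, along the tool's axes at that moment; what a row does not reach only later rows make up. A row lasts 1/8 s, in which the tool goes at most 62.5 mm and 10.7 degrees, less where a joint would pass 70% of its speed; a pose out of reach is approached as far as the arm can. A call with a gripper value outside its range is refused whole. The fingers move at their own pace and stop on an object; the grip force is fixed at half the most. Time passes only in rows, so rows that repeat a pose let the fingers close. It gives the time, the measured TCP pose, the force, the opening and the grip force at its end, in the units of the state.
- manip.observe(): the state, without advancing time (a new reading comes with each control period).
- manip.camera(name): name is "scene" or "top" or "wrist"; returns the picture (400x640x3 uint8, blue, green, red); there is no depth.
- manip.camera_params(name): a dict with "intrinsics" (3x3 intrinsics, pixels), "rvec" (rotation vector, rad) and "tvec" (3), from world to camera coordinates, as OpenCV has them; the wrist camera has in their place "hand_eye" (4x4, takes a point from camera to tool coordinates, whose origin is the TCP and whose axes are the flange's). Camera axes: x right, y down, z forward; pixel columns grow to the right and rows downward; lengths in m; the calibration is good to about 2 mm. A picture is of the moment at which its call begins: read the wrist's pose just before it. camera_params takes no time and is no camera call.
- manip.sign_off(): hands the job in; it is judged then, once.
The state is a dict: "time_s": time; "joint_pos": joint angles; "dq": joint speeds; "tau": joint torques, N m; "eef_pos": TCP position; "tool_rot": TCP orientation; "contact_force": force on the tool from outside, world axes, zero at the start; "moment": the same for the moment, N m; "width": finger opening in m; "grasp_force": force on a finger pad.
Only numpy, scipy, OpenCV 4.12 (cv2) and the standard library are available. Lean on these libraries where they do the work, as an engineer would, in place of code of your own. Each camera call takes 0.05 s, during which the arm holds its last target. There are 200 camera calls.

## Working session

There is one attempt and no reset: what is moved stays moved. The work goes in short steps, Python scripts to look and compute and a shell command to move; the robot and the scene stay as the last step left them, time stands still between calls to the robot, and variables do not carry over. Pictures are saved under pics/ and viewed, at most 10 in all, crops included, and the job is handed in when it is done.

```bash
mkdir -p pics; ls; python3 - <<'E'
from cell import manip
import cv2,numpy as np
s=manip.observe(); print(s, manip.nose_length)
for n in ("scene","top"):
    cv2.imwrite(f"pics/{n}.png",manip.camera(n)); p=manip.camera_params(n); print(n,p)
print(manip.camera_params("wrist"))
E
```

```text
pics
{'time_s': 0.0, 'joint_pos': array([ 1.15160640e+00,  3.53659898e-01,  1.63411712e+00, -5.55067302e-06,
        1.15521687e+00, -2.43039821e-03]), 'dq': array([-1.88728363e-03,  3.81748987e-04, -9.93674473e-04, -1.31278069e-03,
        1.10182967e-03,  5.89658713e-05]), 'tau': array([-1.98020280e-03, -6.05272579e+01, -3.42055929e+01, -3.17588783e-04,
        9.99634067e-03, -1.51553769e-05]), 'eef_pos': array([0.25283251, 0.57107747, 0.24156162]), 'tool_rot': array([-6.49853705e-01, -3.07334978e+00,  2.15379954e-03]), 'contact_force': array([ 0.73784067, -0.3460095 , -0.18848265]), 'moment': array([ 0.03900433, -0.00779672,  0.00115186]), 'grasp_force': 0.0, 'width': 0.08568495122609113} 0.011
scene {'intrinsics': array([[367.751157  ,   0.        , 327.0250254 ],
       [  0.        , 367.751157  , 210.85126845],
       [  0.        ,   0.        ,   1.        ]]), 'rvec': array([ 2.21904452,  0.95961645, -0.36165496]), 'tvec': array([-0.40237509, -0.19698991,  1.56551546])}
top {'intrinsics': array([[379.25400367,   0.        , 315.45144262],
       [  0.        , 379.25400367, 198.04473167],
       [  0.        ,   0.        ,   1.        ]]), 'rvec': array([ 2.09953629, -2.13153073,  0.20339617]), 'tvec': array([0.02454046, 0.55933763, 1.15087226])}
{'intrinsics': array([[354.84516491,   0.        , 317.88435473],
       [  0.        , 354.84516491, 201.91431136],
       [  0.        ,   0.        ,   1.        ]]), 'hand_eye': array([[ 1.09278922e-04, -9.46682354e-01, -3.22168448e-01,
         8.17604383e-02],
       [ 9.99999992e-01,  1.22373779e-04, -2.03936027e-05,
        -1.44303340e-03],
       [ 5.87312341e-05, -3.22168443e-01,  9.46682360e-01,
        -1.31706950e-01],
       [ 0.00000000e+00,  0.00000000e+00,  0.00000000e+00,
         1.00000000e+00]])}
```

View pics/scene.png

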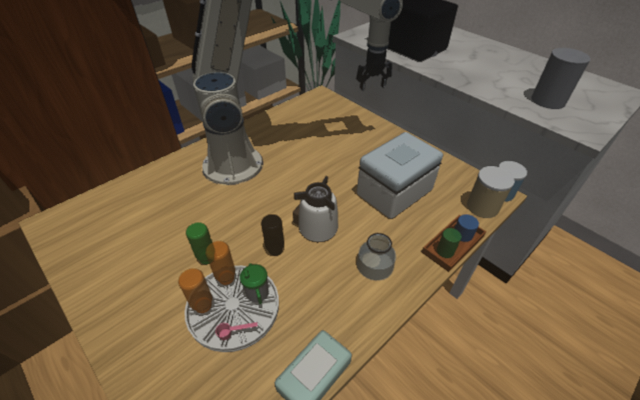

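View pics/top.png

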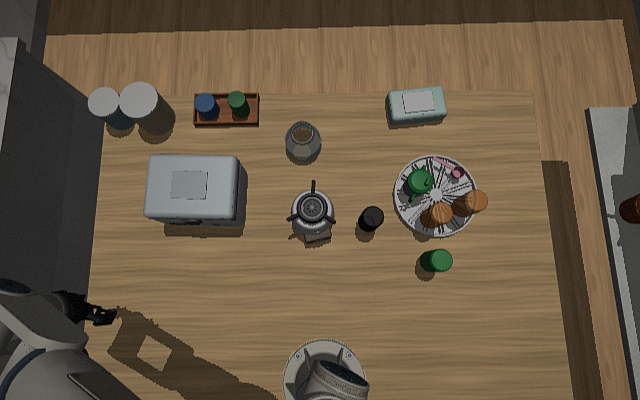

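The mill with its dark winged collar is at top (313,208) and scene (318,195). What could be confused with it:
- the hopper, at top (303,142)
- the black look-alike bottle, at top (371,218), which stands close by and must be avoided
- the green look-alike, at top (438,261)

The winged hub on the white housing is the mill. I'll measure it now, with one close crop.

```bash
cat > h.py <<'E'
import cv2,numpy as np
from cell import manip
def cam(n):
    p=manip.camera_params(n);R=cv2.Rodrigues(p["rvec"])[0];return p["intrinsics"],R,p["tvec"]
def ray(n,u,v):
    K,R,t=cam(n);return -R.T@t, R.T@np.linalg.inv(K)@np.array([u,v,1.])
def onz(n,u,v,z):
    c,d=ray(n,u,v);return c+d*(z-c[2])/d[2]
def proj(n,P):
    K,R,t=cam(n);q=K@(R@np.array(P)+t);return q[:2]/q[2]
def two(a,b):
    (c1,d1),(c2,d2)=ray("top",*a),ray("scene",*b)
    s=np.linalg.lstsq(np.c_[d1,-d2],c2-c1,rcond=None)[0];p,q=c1+d1*s[0],c2+d2*s[1];return (p+q)/2,np.linalg.norm(p-q)
E
python3 - <<'E'
from h import *
a=cv2.imread("pics/top.png")[170:250,270:400]; b=cv2.imread("pics/scene.png")[165:245,270:400]
cv2.imwrite("pics/crop.png",np.hstack([cv2.resize(x,None,fx=3,fy=3,interpolation=cv2.INTER_CUBIC) for x in (a,b)]))
im=cv2.imread("pics/top.png");g=im.max(2);m=np.zeros_like(g);m[175:235,280:345]=(g[175:235,280:345]<70)*255
n,l,st,c=cv2.connectedComponentsWithStats(m)
print(st[1:][st[1:,4]>15],c[1:][st[1:,4]>15])
for uv in [(313,207),(313,181),(289,218),(335,215)]: print(uv,onz("top",*uv,.186).round(3))
for uv in [(371,212),(303,133)]: print(uv,onz("top",*uv,.15).round(3))
E
```

```text
[[286 180  50  55 853]
 [303 199  18  18 158]] [[311.01875733 216.4982415 ]
 [311.09493671 208.05063291]]
(313, 207) [0.508 0.023 0.186]
(313, 181) [0.583 0.022 0.186]
(289, 218) [0.478 0.09  0.186]
(335, 215) [ 0.484 -0.039  0.186]
(371, 212) [ 0.497 -0.145  0.15 ]
(303, 133) [0.742 0.051 0.15 ]
```

View pics/crop.png

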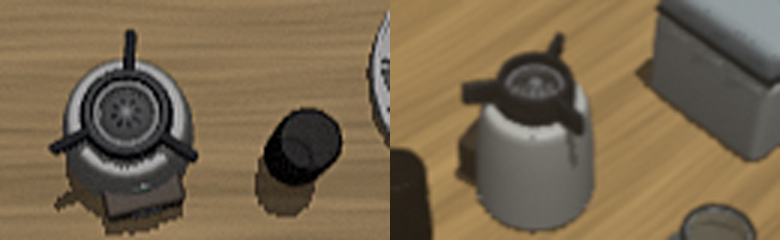

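The crop shows three wings with tips at top px (313,181), (287,220) and (335,222), and the hub centre at (312,207). In scene the hub top is at (318,192). The black bottle is about 60 px to the right, at (371,218).

```bash
python3 - <<'E'
from h import *
print(two((312,206.7),(318.3,192.3)))
C=onz("top",312,206.7,.186);print(C)
T=[onz("top",*p,.186) for p in [(313.3,180.7),(287.3,219.7),(335.3,222.3)]]
print(np.mean(T,0))
for t in T:
    d=t-C;print(t.round(3),np.hypot(*d[:2]).round(4),np.degrees(np.arctan2(d[1],d[0])).round(1))
c,s=two((371.5,209),(271,218));print(c)
R=cv2.Rodrigues(manip.observe()["tool_rot"])[0];print(R.round(3))
E
```

```text
(array([0.51035676, 0.02625185, 0.17972369]), np.float64(0.0012517630611862493))
[0.50887251 0.02566513 0.186     ]
[0.50694294 0.02580615 0.186     ]
[0.584 0.021 0.186] 0.0754 -3.5
[0.473 0.095 0.186] 0.0783 117.3
[ 0.464 -0.039  0.186] 0.0788 -125.0
[ 0.49762502 -0.14829065  0.17686865]
[[-0.914  0.405 -0.   ]
 [ 0.405  0.914 -0.001]
 [-0.    -0.001 -1.   ]]
```

```bash
python3 -m handwheel '[[[0,0,-60],0,34],[[-60,-40,-60],-0.5,34],[[-515,-372,-60],-2.54,34],[[-515,-372,-60],-2.54,34],[[-515,-372,-60],-2.54,34],[[-515,-372,-60],-2.54,34],[[-515,-372,-60],-2.54,34],[[-515,-372,-60],-2.54,34],[[-515,-372,-60],-2.54,34],[[-515,-372,-60],-2.54,34]]'
```

```text
time_s: 1.35
eef_pos: [0.5366, 0.0855, 0.3022]
tool_rot: [0.098, 3.14, 0.0]
contact_force: [0.5, 0.8, 0.5]
width: 0.0342
grasp_force: 0.0
```

```bash
python3 -m handwheel '[[[0,0,0],0,34],[[0,0,0],0,34]]'; python3 - <<'E'
from h import *
s=manip.observe();im=manip.camera("wrist");cv2.imwrite("pics/w1.png",im)
print(s["eef_pos"],s["joint_pos"].round(2),s["contact_force"],s["moment"])
E
```

```text
time_s: 1.6
eef_pos: [0.5357, 0.0873, 0.3018]
tool_rot: [-0.099, -3.139, -0.0]
contact_force: [0.4, -0.6, -0.6]
width: 0.0342
grasp_force: 0.0
[0.53565731 0.08727628 0.30184861] [ 0.16  0.17  1.74  0.    1.23 -1.35] [ 0.37934035 -0.58003504 -0.62416299] [ 0.01050687 -0.00712747 -0.04543675]
```

View pics/w1.png

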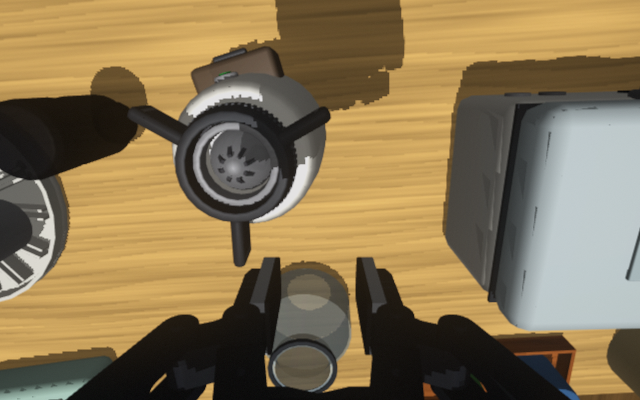

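The wrist view is clear: hub outer top ring is centred near (236,163), and the wing tips are at (240,264), (131,113) and (329,113).

```bash
cat >> h.py <<'E'
def wz(s,u,v,z):
    p=manip.camera_params("wrist");R=cv2.Rodrigues(s["tool_rot"])[0];H=np.array(p["hand_eye"])
    c=R@H[:3,3]+s["eef_pos"];d=R@H[:3,:3]@np.linalg.inv(p["intrinsics"])@np.array([u,v,1.])
    return c+d*(z-c[2])/d[2]
E
python3 - <<'E'
from h import *
s=manip.observe()
C=wz(s,236,162,.186);print("hub",C.round(4))
T=[wz(s,*p,.186) for p in [(240,262),(133,112),(327,112)]]
print(np.mean(T,0).round(4))
C=np.mean(T,0)
for t in T:
    d=t-C;print(t.round(4),np.hypot(*d[:2]).round(4),np.degrees(np.arctan2(d[1],d[0])).round(1))
R=cv2.Rodrigues(s["tool_rot"])[0]
a=np.radians(-3.3)
for c in (C,np.array([.508,.026,0])):
  P=c+.065*np.array([np.cos(a),np.sin(a),0]);P[2]=.173
  print(P,1e3*R.T@(P-s["eef_pos"]),np.degrees(np.arctan2(R[1,0],R[0,0])))
E
```

```text
hub [0.5037 0.0299 0.186 ]
[0.5071 0.0278 0.186 ]
[0.5829 0.0222 0.186 ] 0.0761 -4.2
[ 0.465  -0.0352  0.186 ] 0.0757 -123.7
[0.4732 0.0962 0.186 ] 0.0764 116.3
[0.57194369 0.0240173  0.173     ] [-40.52287636 -61.58638588 128.90503364] 176.44697201362436
[0.57289222 0.02225834 0.173     ] [-41.57859158 -63.28318152 128.90369906] 176.44697201362436
```

```bash
python3 -m handwheel '[[[-41,-62.5,0],0,34],[[-41,-62.5,0],0,34],[[-41,-62.5,60],0,34],[[-41,-62.5,95],0,34],[[-41,-62.5,110],0,34],[[-41,-62.5,120],0,34],[[-41,-62.5,129],0,34],[[-41,-62.5,129],0,34]]'; python3 - <<'E'
from h import *
s=manip.observe();print(s["eef_pos"],s["contact_force"],s["moment"],s["width"])
cv2.imwrite("pics/w2.png",manip.camera("wrist"))
E
```

```text
time_s: 2.65
eef_pos: [0.5732, 0.0227, 0.1735]
tool_rot: [0.097, 3.14, 0.0]
contact_force: [0.1, -0.2, 0.2]
width: 0.0341
grasp_force: 0.0
[0.57315095 0.02267758 0.17347618] [ 0.12564829 -0.19467152  0.17088184] [-0.00435254  0.01931604  0.04075946] 0.034057952337442084
```

View pics/w2.png

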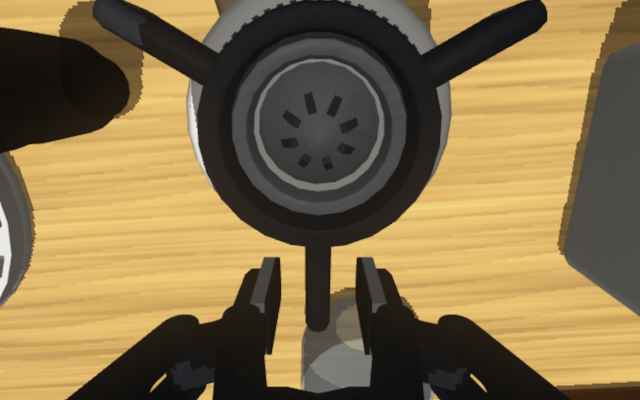

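The wing (column 318) is centred between the pads, so I'll grip it.

```bash
cat > t.py <<'E'
from h import *
s=manip.observe();p=s["eef_pos"];C=np.array([.5075,.027]);d=p[:2]-C
R=cv2.Rodrigues(s["tool_rot"])[0];F=s["contact_force"];M=s["moment"]
tz=d[0]*F[1]-d[1]*F[0]+M[2]
print("ang %.2f yaw %.2f r %.4f z %.4f | Ftan %.1f Ft+M %.1f Frad %.1f Fz %.1f Mz %.2f grip %.0f w %.4f t %.2f"%(np.degrees(np.arctan2(d[1],d[0])),np.degrees(np.arctan2(R[1,0],R[0,0])),np.hypot(*d),p[2],(d[0]*F[1]-d[1]*F[0])/np.hypot(*d),tz/.065,F[:2]@d/np.hypot(*d),F[2],M[2],s["grasp_force"],s["width"],s["time_s"]))
E
python3 -m handwheel '[[[0,0,0],0,8],[[0,0,0],0,8],[[0,0,0],0,8],[[0,0,0],0,8],[[0,0,0],0,8],[[0,0,0],0,8]]'; python3 t.py
```

```text
time_s: 3.45
eef_pos: [0.5735, 0.0226, 0.174]
tool_rot: [0.098, 3.139, 0.0]
contact_force: [0.1, -0.1, 6.7]
width: 0.0093
grasp_force: 48.4
ang -3.82 yaw 176.42 r 0.0662 z 0.1740 | Ftan -0.1 Ft+M -2.1 Frad 0.1 Fz 6.7 Mz -0.13 grip 48 w 0.0093 t 3.45
```

```bash
for i in 1; do python3 -m handwheel '[[[0,-2.3,-0.5],0.25,8],[[0.2,-4.6,-0.5],0.5,8],[[0.2,-4.6,-0.5],0.5,8]]' >/dev/null; python3 t.py;  python3 -m handwheel '[[[0,-2.3,0],0.25,8],[[0.2,-4.6,0],0.5,8],[[0.2,-4.6,0],0.5,8]]' >/dev/null; python3 t.py; done
```

```text
ang -8.01 yaw 172.39 r 0.0662 z 0.1741 | Ftan 3.8 Ft+M -0.4 Frad 1.6 Fz 3.1 Mz -0.27 grip 49 w 0.0089 t 3.83
ang -12.50 yaw 168.39 r 0.0662 z 0.1741 | Ftan -1.8 Ft+M -11.2 Frad 3.3 Fz 5.2 Mz -0.61 grip 50 w 0.0090 t 4.20
```

```bash
python3 -m handwheel '[[[0,-2.3,0],0.25,8],[[0.2,-4.6,0],0.5,8],[[0.2,-4.6,0],0.5,8]]' >/dev/null; python3 t.py;  python3 -m handwheel '[[[0,-2.3,0],0.25,8],[[0.2,-4.6,0],0.5,8],[[0.2,-4.6,0],0.5,8]]' >/dev/null; python3 t.py
```

```text
ang -15.92 yaw 164.39 r 0.0661 z 0.1741 | Ftan 2.9 Ft+M -1.9 Frad 3.1 Fz 5.2 Mz -0.31 grip 49 w 0.0090 t 4.58
ang -19.66 yaw 160.43 r 0.0662 z 0.1740 | Ftan 5.5 Ft+M 3.3 Frad 4.7 Fz 4.8 Mz -0.15 grip 49 w 0.0091 t 4.95
```

```bash
python3 -m handwheel '[[[0,-4.6,0],0.5,8],[[0.3,-9.2,0],1.0,8],[[1.0,-13.7,0],1.5,8],[[1.0,-13.7,0],1.5,8]]' >/dev/null; python3 t.py
```

```text
ang -31.66 yaw 148.38 r 0.0661 z 0.1740 | Ftan 6.4 Ft+M 3.7 Frad -0.4 Fz 5.9 Mz -0.18 grip 49 w 0.0092 t 5.45
```

```bash
python3 -m handwheel '[[[0,-4.6,0],0.5,8],[[0.3,-9.2,0],1.0,8],[[1.0,-13.7,0],1.5,8],[[1.0,-13.7,0],1.5,8]]' >/dev/null; python3 t.py
```

```text
ang -43.75 yaw 136.38 r 0.0660 z 0.1739 | Ftan 3.3 Ft+M -3.1 Frad -1.9 Fz 6.4 Mz -0.42 grip 49 w 0.0086 t 5.95
```

```bash
python3 -m handwheel '[[[0,-4.6,0],0.5,8],[[0.6,-9.2,0],1.0,8],[[1.4,-13.7,0],1.5,8],[[1.4,-13.7,0],1.5,8]]' >/dev/null; python3 t.py
```

```text
ang -55.53 yaw 124.37 r 0.0659 z 0.1739 | Ftan 5.1 Ft+M 0.5 Frad -5.0 Fz 6.8 Mz -0.30 grip 49 w 0.0088 t 6.45
```

```bash
python3 -m handwheel '[[[-0.4,-4.6,0],0.5,8],[[0,-9.2,0],1.0,8],[[0.7,-13.7,0],1.5,8],[[0.7,-13.7,0],1.5,8]]' >/dev/null; python3 t.py
```

```text
ang -67.35 yaw 112.36 r 0.0658 z 0.1740 | Ftan 4.7 Ft+M 0.7 Frad -11.3 Fz 7.8 Mz -0.27 grip 49 w 0.0092 t 6.95
```

```bash
python3 -m handwheel '[[[0.8,-4.6,0],0.5,8],[[1.6,-9.2,0],1.0,8],[[2.5,-13.7,0],1.5,8],[[2.5,-13.7,0],1.5,8]]' >/dev/null; python3 t.py
```

```text
ang -79.19 yaw 100.39 r 0.0656 z 0.1740 | Ftan 4.8 Ft+M 1.3 Frad -7.1 Fz 6.2 Mz -0.23 grip 49 w 0.0089 t 7.45
```

```bash
python3 -m handwheel '[[[0.6,-4.6,0],0.5,8],[[1.4,-9.2,0],1.0,8],[[2.3,-13.7,0],1.5,8],[[2.3,-13.7,0],1.5,8]]' >/dev/null; python3 t.py
```

```text
ang -88.84 yaw 88.54 r 0.0653 z 0.1742 | Ftan 14.7 Ft+M 31.1 Frad -4.4 Fz -3.8 Mz 1.06 grip 55 w 0.0087 t 7.95
```

Ftan is 14.7 N and Mz has flipped sign, with the tool held back, so the burrs have met at the seventh notch. I'll back off 4°, let go briefly so the collar settles at zero, and regrip.

```bash
python3 -m handwheel '[[[0.2,4.6,0],-0.5,8],[[0.2,4.6,0],-0.5,8],[[0.2,4.6,0],-0.5,30],[[0.2,4.6,0],-0.5,30],[[0.2,4.6,0],-0.5,30]]' >/dev/null; python3 t.py; python3 - <<'E'
from h import *
cv2.imwrite("pics/w3.png",manip.camera("wrist"))
E
```

```text
ang -87.91 yaw 92.45 r 0.0655 z 0.1733 | Ftan -0.3 Ft+M -0.1 Frad -1.0 Fz -0.1 Mz 0.01 grip 0 w 0.0299 t 8.57
```

View pics/w3.png

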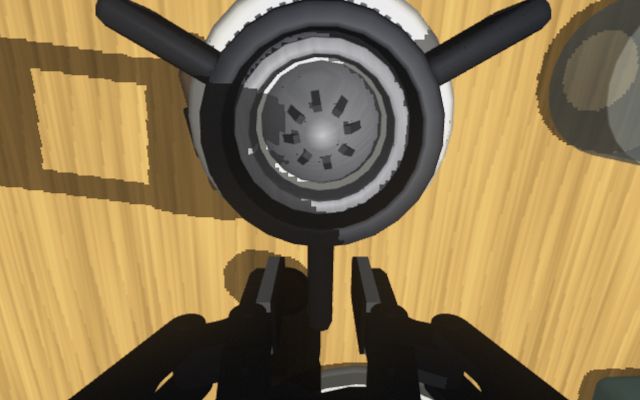

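The collar settled on the zero notch: the wing is at column 320, aligned at yaw 92.4, exactly 7 × 12° from the start. Next I regrip and go back, one click per call.

```bash
python3 -m handwheel '[[[0,0,-0.5],0,8],[[0,0,-0.5],0,8],[[0,0,-0.5],0,8],[[0,0,-0.5],0,8],[[0,0,-0.5],0,8]]' >/dev/null; python3 t.py; python3 -m handwheel '[[[0.2,4.6,0],-0.5,8],[[0.6,9.2,0],-1.0,8],[[1.4,13.7,0],-1.5,8],[[1.4,13.7,0],-1.5,8]]' >/dev/null; python3 t.py
```

```text
ang -87.09 yaw 92.43 r 0.0655 z 0.1744 | Ftan 2.1 Ft+M -1.1 Frad 0.7 Fz -0.6 Mz -0.21 grip 48 w 0.0089 t 9.25
ang -75.03 yaw 104.43 r 0.0657 z 0.1744 | Ftan 0.7 Ft+M -0.3 Frad 0.8 Fz 0.9 Mz -0.07 grip 48 w 0.0091 t 9.75
```

```bash
python3 -m handwheel '[[[0.2,4.6,0],-0.5,8],[[0.6,9.2,0],-1.0,8],[[1.4,13.7,0],-1.5,8],[[1.4,13.7,0],-1.5,8]]' >/dev/null; python3 t.py
```

```text
ang -63.15 yaw 116.35 r 0.0658 z 0.1743 | Ftan -0.3 Ft+M -1.9 Frad 1.6 Fz 0.8 Mz -0.11 grip 48 w 0.0093 t 10.25
```

```bash
python3 -m handwheel '[[[0.2,4.6,0],-0.5,8],[[0.6,9.2,0],-1.0,8],[[1.4,13.7,0],-1.5,8],[[1.4,13.7,0],-1.5,8]]' >/dev/null; python3 t.py
```

```text
ang -51.23 yaw 128.32 r 0.0660 z 0.1743 | Ftan -0.4 Ft+M -1.1 Frad 1.8 Fz 0.6 Mz -0.04 grip 48 w 0.0091 t 10.75
```

```bash
python3 -m handwheel '[[[0.2,4.6,0],-0.5,8],[[0.6,9.2,0],-1.0,8],[[1.4,13.7,0],-1.5,8],[[1.4,13.7,0],-1.5,8]]' >/dev/null; python3 t.py
```

```text
ang -39.30 yaw 140.29 r 0.0661 z 0.1744 | Ftan -0.5 Ft+M -0.4 Frad 2.1 Fz 1.4 Mz 0.01 grip 48 w 0.0089 t 11.25
```

```bash
python3 -m handwheel '[[[0.2,4.6,0],-0.5,8],[[0.6,9.2,0],-1.0,8],[[1.4,13.7,0],-1.5,8],[[1.4,13.7,0],-1.5,8]]' >/dev/null; python3 t.py
```

```text
ang -27.37 yaw 152.28 r 0.0662 z 0.1744 | Ftan -1.7 Ft+M 0.5 Frad 2.7 Fz 1.6 Mz 0.14 grip 48 w 0.0087 t 11.75
```

```bash
python3 -m handwheel '[[[0,0,0],0,30],[[0,0,0],0,30],[[0,0,0],0,30],[[0,0,0],0,30],[[0,0,0],0,30]]' >/dev/null; python3 t.py; python3 - <<'E'
from h import *
cv2.imwrite("pics/w4.png",manip.camera("wrist"))
E
```

```text
ang -27.20 yaw 152.43 r 0.0661 z 0.1743 | Ftan 0.6 Ft+M 0.3 Frad 0.1 Fz 0.7 Mz -0.02 grip 0 w 0.0300 t 12.38
```

View pics/w4.png

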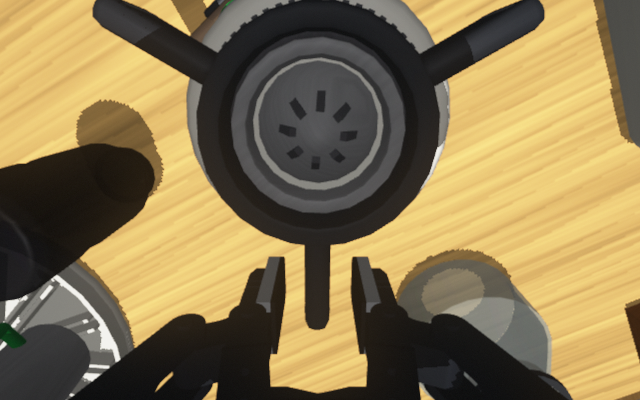

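The wing is at column 317, centred and clear of both pads, and still aligned at yaw 152.4, which is 60° from zero. I'll lift straight up and check from above.

```bash
python3 -m handwheel '[[[0,0,-15],0,30],[[0,0,-40],0,30],[[0,0,-90],0,30],[[0,0,-120],0,30],[[0,0,-120],0,30],[[0,0,-120],0,30]]'; python3 - <<'E'
from h import *
cv2.imwrite("pics/top2.png",manip.camera("top")); cv2.imwrite("pics/scene2.png",manip.camera("scene"))
a=cv2.imread("pics/scene.png");b=cv2.imread("pics/scene2.png")
d=(cv2.absdiff(a,b).max(2)>40).astype(np.uint8)
for n,(x,y,w,h) in dict(hopper=(355,230,45,50),stand=(175,235,110,115)).items(): print(n,d[y:y+h,x:x+w].sum())
E
```

```text
time_s: 13.18
eef_pos: [0.5659, -0.0032, 0.2942]
tool_rot: [-0.748, -3.051, 0.0]
contact_force: [-0.1, 0.1, -0.5]
width: 0.0302
grasp_force: 0.0
hopper 0
stand 0
```

View pics/scene2.png

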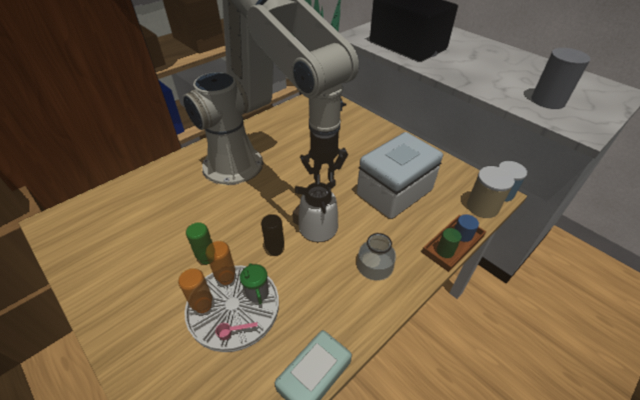

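The arm is clear above the mill at (318,195). The hopper (376,256) and the things on the stand (232,300) are unchanged.

```bash
python3 -c "
from cell import manip
print(manip.sign_off())"
```

```text
the job is handed in; nothing more can be done
None
```

I turned the collar clockwise seven clicks until the burrs met, then back five clicks, and left it resting in that notch; the hopper and everything on the stand are where they were, and the job is handed in (no verdict shown), though the push at the stop was firm: 15 N at the wing, about 31 N with the wrist twist counted, against 35 N for forcing.

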